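# Square up the specimen boxes and photograph them

### The arm

A 6-joint arm with a two-finger parallel gripper is mounted at the origin on the work surface. World frame = base frame: x ahead of the robot, y to its left, z up, the work surface at z = 0. Lengths are in mm, angles in rad, forces in N, time in s.
With the tool pointing down it reaches from about 400 to 825 mm from the base axis. Payload 7 kg.
Tool frame: the origin (TCP) lies midway between the tips of the shut fingers; the grasp point (between the pads) lies 19 mm behind it (ctrl.tcp_to_grasp is the z of the grasp point in the tool frame, in mm); z points along the fingers, y is the line along which they close (so a half turn about z gives the same grasp; the last joint's range is limited). The gripper opens to 88 mm and grips with 3 to 60 N. Pads are 19 mm wide; open, the fingers measure 130 mm over their backs; the gripper's body (78 mm by 193 mm) begins 47 mm behind the grasp point.
Start: joints at [-1.031, 0.359, 0.012, 0, -1.224, -0.288], TCP at [168.149, -653.698, 226.561] pointing down, gripper open.
Joint ranges: [-3.07, 3.07], [-1.43, 2.12], [-1.02, 1.25], [-3.03, 1.67], [-3.05, -0], [-3.03, 3.03]. Speed limits (rad/s): [2.39, 2.39, 3.01, 3.14, 3.14, 3.14].

### API

Orientations are given as a unit quaternion [x, y, z, w].
In Python, from rig import ctrl gives the robot as it stands.
- The arm moves only by the shell command python3 -m jog 'ROWS'. ROWS is JSON, a list of rows, each an object with "jaw": the finger opening in cm, from 0 to 8.76; "offset": the shift along the world's x, y, z in cm, a list of three; "turn": the turn, a rotation vector about the world's x, y, z in rad, a list of three. A call has 1 to 12 rows; each row shifts and turns the commanded pose from where the row before left it; what a row does not reach is not made up. A row lasts 1/8 s, in which the tool goes at most 62.5 mm and 10.7 degrees, less where a joint would pass 70% of its speed; a pose out of reach is approached as far as the arm can. A call is refused whole if a number of a shift passes 6.25 or a number of a turn 0.188, either way. A call with a gripper value outside its range is refused whole. The fingers move at their own pace and stop on an object; the grip force is fixed at half the most. Time passes only in rows, so rows that do not move let the fingers close. It gives the time, the measured TCP pose, the force, the opening and the grip force at its end, in the units of the state.
- ctrl.get_obs(): the state, without advancing time (a new reading comes with each control period).
- ctrl.grab_frame(name): name is "scene" or "side" or "wrist"; returns the picture (420x560x3 uint8, blue, green, red); there is no depth.
- ctrl.calibration(name): a dict with "fx", "fy", "cx", "cy" (pixels), "rvec" (rotation vector, rad) and "tvec" (3), from world to camera coordinates, as OpenCV has them. Camera axes: x right, y down, z forward; pixel columns grow to the right and rows downward; lengths in mm; the calibration is good to about 2 mm. A picture is of the moment at which its call begins: read the wrist's pose just before it. calibration takes no time and is no camera call; for the wrist camera it gives the pose at the moment of the call.
- ctrl.hand_in(): hands the job in; it is judged then, once.
Trained networks look in the newest picture that a camera, given by its name, has taken for a name from the list of things; names that differ only in an ending like _2 or _b are one class to them, and where a whole thing is asked for, a point or a joint stands for the part that bears it (a point fixed in the world has none). Each returns a list of dicts, best first, with "conf" (0 to 1); they miss things now and then, are a little off and sometimes report something else, mostly with a low value. They report only what shows in the picture. A call takes as long as a camera call. They do not tell look-alikes from the thing itself.
- ctrl.look_for(camera, name): "box" ([centre column, centre row, width, height] in pixels, round what is visible of it).
- ctrl.tip_of(camera, name): "pixel" ([column, row] in pixels: a listed point, or the origin of a listed thing).
The state is a dict: "t": time; "joints": joint angles; "qvel": joint speeds; "joint_efforts": joint torques, N m; "eef_pos": TCP position; "orientation": TCP orientation; "force": force on the tool from outside, world axes, zero at the start; "moment": the same for the moment, N m; "grip_width": opening from 0.0 (shut) to 1.0 (fully open); "finger_force": force on a finger pad.
Only numpy, scipy, OpenCV 4.12 (cv2) and the standard library are available. Lean on these libraries where they do the work, as an engineer would, in place of code of your own. Each camera call takes 0.05 s, during which the arm holds its last target. There are 200 camera calls.

### The job

Slide the three specimen boxes, without lifting them, into one tidy row in the corner of the board's L-shaped stop: each flush against the long fence, side by side and touching, the first against the end stop. Then work the camera's control pad, one key at a time, each pressed fully down and let up before the next: first the long bar (lamp), then the large round key (focus), then the square key (shutter). Press no key before the row is made, never press the small round dot key (power), and leave everything else on the bench where it is.

Things in the scene. Friction and masses are not known exactly. Their poses are not given: they have to be found in the camera images.
- board: dark wooden squaring board, 200 mm (its x) by 280 mm (its y), 8 mm thick, fixed to the table; origin: centre of its underside, x away from the robot, y left, z up. An aluminium L-shaped stop, 14 mm high above the board, 8 mm thick, stands on it: long fence along y with inner face at x = +55 mm, end stop at the left (+y) end with inner face at y = +125 mm, spanning x = -52 to +63 mm
- corner (a point): inner corner of the L-shaped stop, on the board's top, 8 mm above the table; axes as the board's. In the finished row the box centres lie 25 mm to the robot's side of it (-x) and 25, 75 and 125 mm to the right of it (-y)
- box_a: one of three alike square specimen boxes, white with a clear lid and a stone inside, 50 x 50 x 24 mm high, about 80 g, loose on the board; origin: centre of its underside, x and y along its sides, z up
- box_b: one of three alike square specimen boxes, white with a clear lid and a stone inside, 50 x 50 x 24 mm high, about 80 g, loose on the board; origin: centre of its underside, x and y along its sides, z up
- box_c: one of three alike square specimen boxes, white with a clear lid and a stone inside, 50 x 50 x 24 mm high, about 80 g, loose on the board; origin: centre of its underside, x and y along its sides, z up
- pad: black control pad of the overhead camera with a dark face, 130 mm (its x) by 126 mm (its y), 24 mm high, fixed to the table; origin: centre of its underside, x away from the robot, z up. Four off-white keys stand on it in a 2 by 2 square, 58 mm apart centre to centre; which key is in which place varies
- key_bar_top (a point): centre of the top face of the long bar-shaped key (lamp), 14 mm along the pad's x, 42 mm along its y; at rest 38 mm above the table. The pad is 24 mm high, so the key stands 14 mm proud of it and 8 mm when fully down; x, y axes as the pad's
- key_bar (a joint): travel of the long bar-shaped key in m: 0 up, 0.006 fully down; a spring key that needs 1.5 N to start and 5 N to go fully down, and returns by itself
- key_round_top (a point): centre of the top face of the large round key (focus), 36 mm across; at rest 38 mm above the table. The pad is 24 mm high, so the key stands 14 mm proud of it and 8 mm when fully down; x, y axes as the pad's
- key_round (a joint): travel of the large round key in m: 0 up, 0.006 fully down; a spring key that needs 1.5 N to start and 5 N to go fully down, and returns by itself
- key_square_top (a point): centre of the top face of the square key (shutter), 24 x 24 mm; at rest 38 mm above the table. The pad is 24 mm high, so the key stands 14 mm proud of it and 8 mm when fully down; x, y axes as the pad's
- key_square (a joint): travel of the square key in m: 0 up, 0.006 fully down; a spring key that needs 1.5 N to start and 5 N to go fully down, and returns by itself
- key_dot_top (a point): centre of the top face of the small round dot key (power, to be left alone), 14 mm across; at rest 38 mm above the table. The pad is 24 mm high, so the key stands 14 mm proud of it and 8 mm when fully down; x, y axes as the pad's
- key_dot (a joint): travel of the small round dot key in m: 0 up, 0.006 fully down; a spring key that needs 1.5 N to start and 5 N to go fully down, and returns by itself
- vial: bystander: glass vial with a black cap, 20 mm across, 42 mm high, behind the fence; origin under its centre
- weight: bystander: brass scale weight, 22 mm across, 24 mm high, behind the fence; origin under its centre
- loupe: bystander: folding loupe lying flat, 40 mm round with a 50 mm long steel handle towards its +y, 12 mm high, on the robot's side of the pad; origin under the round part's centre
- tweezers: bystander: steel tweezers lying flat along their y, 143 mm long, 14 mm wide, 8 mm high, beyond the pad; origin under their middle
- stone: bystander: grey stone, 48 mm across, 28 mm high, at the far side of the table; origin under its centre
- dish: bystander: small glass bowl, 70 mm across, 30 mm high, at the far side of the table; origin under its centre
Not all that is in view belongs to the job. Leave any pink or purple look-alike of the box_a alone.

How it is judged:
By the outcome, as a careful person would: the job done as asked, in the order asked, and still so for the second after the job is handed in, with the robot touching nothing.
It also fails if it takes over 64 s, if anything falls off the work surface, if the arm or the gripper's body presses on something with over 40 N, if the wrist force passes 120 N, or if a joint passes its speed limit or range.

## Working session

There is one attempt and no reset: what is moved stays moved. The work goes in short steps, Python scripts to look and compute and a shell command to move; the robot and the scene stay as the last step left them, time stands still between calls to the robot, and variables do not carry over. Pictures are saved under pics/ and viewed, at most 10 in all, crops included, and the job is handed in when it is done.

```bash
mkdir -p pics; cat > h.py <<'E'
import numpy as np, cv2
from rig import ctrl
def ray(cam,px,z,cal=None):
    c=cal or ctrl.calibration(cam)
    R=cv2.Rodrigues(np.array(c['rvec'],float))[0]; t=np.array(c['tvec'],float).ravel()
    d=R.T@np.array([(px[0]-c['cx'])/c['fx'],(px[1]-c['cy'])/c['fy'],1]); o=-R.T@t
    return o+d*(z-o[2])/d[2]
def proj(cam,P):
    c=ctrl.calibration(cam)
    K=np.array([[c['fx'],0,c['cx']],[0,c['fy'],c['cy']],[0,0,1.]])
    return cv2.projectPoints(np.array(P,float).reshape(-1,3),np.array(c['rvec'],float),np.array(c['tvec'],float),K,None)[0].reshape(-1,2)
E
python3 - <<'E'
from h import *
np.set_printoptions(precision=1,suppress=True)
Z={'board':0,'corner':8,'box_a':8,'pad':0,'key_bar_top':38,'key_round_top':38,'key_square_top':38,'key_dot_top':38}
for cam in ['scene','side']:
    im=ctrl.grab_frame(cam); cv2.imwrite(f'pics/{cam}0.png',im)
    for n,z in Z.items():
        for r in ctrl.tip_of(cam,n)[:5]: print(cam,n,round(r['conf'],2),np.array(r['pixel']),ray(cam,r['pixel'],z)[:2])
print(ctrl.get_obs())
E
```

```text
scene board 0.61 [327.3 236. ] [532.3 157.2]
scene corner 0.68 [362.7 280.8] [590.4 268. ]
scene box_a 0.95 [404.5 194.2] [349.9 248.2]
scene box_a 0.81 [302.2 205.7] [498.9  75.9]
scene box_a 0.72 [418.7 300.7] [570.6 377.3]
scene box_a 0.7 [334.7 223.8] [502.1 157.3]
scene box_a 0.69 [372.5 232.7] [479.1 234.1]
scene pad 0.55 [208.6 177.9] [ 541.7 -143.3]
scene key_bar_top 0.44 [186.3 173.8] [ 581.6 -168.8]
scene key_round_top 0.51 [210.3 179.7] [ 566.6 -115.5]
scene key_round_top 0.32 [188.2 211.1] [ 657.8 -103.8]
scene key_square_top 0.48 [202.1 154. ] [ 517.4 -175. ]
scene key_square_top 0.46 [190.3 172.3] [ 573.6 -164.2]
scene key_square_top 0.45 [224.4 142.4] [ 461.7 -154. ]
scene key_dot_top 0.56 [225.8 162. ] [ 507.7 -117. ]
scene key_dot_top 0.26 [280.5 244.9] [623.9  99. ]
side board 0.6 [253.8 218.3] [526.8 150.7]
side board 0.48 [246.5 213.1] [521.7 176.2]
side corner 0.83 [254.6 179. ] [599.3 287.8]
side box_a 0.93 [255.3 241.1] [488.5  69.1]
side box_a 0.8 [220.6 202.9] [483.8 230.2]
side box_a 0.8 [138.3 196.5] [330.4 345.4]
side box_a 0.72 [229.4 167.1] [570.4 372.2]
side box_a 0.67 [155.3 222.9] [333.5 226.2]
side pad 0.9 [340.6 297.9] [ 549.6 -136.1]
side pad 0.74 [222. 202.] [492.6 243.4]
side key_bar_top 0.55 [367.2 291.7] [ 571.3 -175.1]
side key_round_top 0.78 [340.5 269.8] [ 564.7 -109.7]
side key_square_top 0.81 [339.  304.2] [ 514.  -174.9]
side key_dot_top 0.52 [313.8 283.3] [ 505.2 -115. ]
{'t': 0.9, 'joints': array([-1. ,  0.4,  0. , -0. , -1.2, -0.3]), 'qvel': array([-0., -0.,  0., -0., -0., -0.]), 'joint_efforts': array([  0. , -58.2,  29.3,   7. ,   0. ,  -0. ]), 'eef_pos': array([ 168.1, -653.7,  226.6]), 'orientation': array([-0.1,  1. , -0. ,  0. ]), 'force': array([1. , 1. , 0.3]), 'moment': array([0., 0., 0.]), 'finger_force': 0.0, 'grip_width': 0.9987709061843352}
```

View pics/scene0.png

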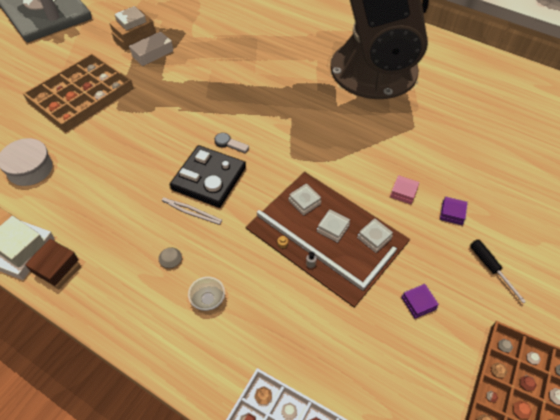

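View pics/side0.png

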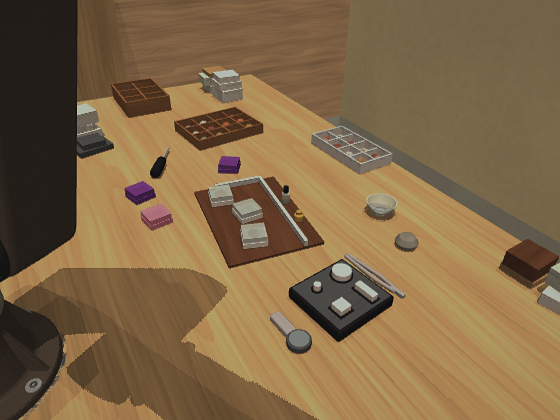

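Scene picture: the three white boxes are on the board at about (304,198), (333,224) and (374,235). The look-alikes to avoid are pink (404,189) and purple (454,210) and (420,300). Keys: bar (189,174), round (213,183), square (203,156), dot (225,164). The side picture agrees. Next I'll look closer with the wrist camera on the way.

```bash
python3 -m jog '[{"jaw":0,"offset":[3.4,4.7,0.7],"turn":[0,0,0]},{"jaw":0,"offset":[3.4,4.7,0.7],"turn":[0,0,0]},{"jaw":0,"offset":[3.4,4.7,0.7],"turn":[0,0,0]},{"jaw":0,"offset":[3.4,4.7,0.7],"turn":[0,0,0]},{"jaw":0,"offset":[3.4,4.7,0.7],"turn":[0,0,0]},{"jaw":0,"offset":[3.4,4.7,0.7],"turn":[0,0,0]},{"jaw":0,"offset":[3.4,4.7,0.7],"turn":[0,0,0]},{"jaw":0,"offset":[3.4,4.7,0.7],"turn":[0,0,0]},{"jaw":0,"offset":[3.4,4.7,0.7],"turn":[0,0,0]},{"jaw":0,"offset":[3.0,4.7,0.7],"turn":[0,0,0]},{"jaw":0,"offset":[0,0,0],"turn":[0,0,0]}]'
python3 - <<'E'
from h import *
np.set_printoptions(precision=3,suppress=True)
o=ctrl.get_obs(); print(o['t'],o['eef_pos'],o['orientation'],o['grip_width'])
im=ctrl.grab_frame('wrist'); cv2.imwrite('pics/w1.png',im)
c=ctrl.calibration('wrist'); R=cv2.Rodrigues(np.array(c['rvec'],float))[0]; print(-R.T@np.array(c['tvec']).ravel(),R)
for n,z in {'pad':0,'key_bar_top':38,'key_round_top':38,'key_square_top':38,'key_dot_top':38,'box_a':8}.items():
    for r in ctrl.tip_of('wrist',n)[:4]: print(n,round(r['conf'],2),np.array(r['pixel']),ray('wrist',r['pixel'],z)[:2])
E
```

```text
t: 2.28
eef_pos: [506.1, -180.9, 297.0]
orientation: [-0.128, 0.992, -0.0, 0.001]
force: [-1.0, -0.2, -1.1]
grip_width: 0.007
finger_force: 0.0
2.275 [ 506.095 -180.935  296.977] [-0.128  0.992 -0.     0.001] 0.007369820525695354
[ 441.012 -198.83   455.209] [[-0.252  0.968 -0.001]
 [ 0.938  0.244  0.246]
 [ 0.238  0.061 -0.969]]
pad 0.59 [293.1 206.1] [ 537.091 -146.111]
key_bar_top 0.81 [271.9 230.5] [ 569.168 -170.468]
key_bar_top 0.51 [466.7 303.7] [606.72  133.398]
key_round_top 0.51 [313.3 239.5] [ 567.352 -112.123]
key_square_top 0.6 [272.8 195.2] [ 520.623 -182.3  ]
key_dot_top 0.58 [321.  193.1] [ 501.912 -120.708]
key_dot_top 0.58 [293. 210.] [ 533.654 -150.875]
box_a 0.74 [495.2 242.4] [513.893 157.664]
box_a 0.6 [552.4 240.4] [489.905 238.76 ]
```

View pics/w1.png

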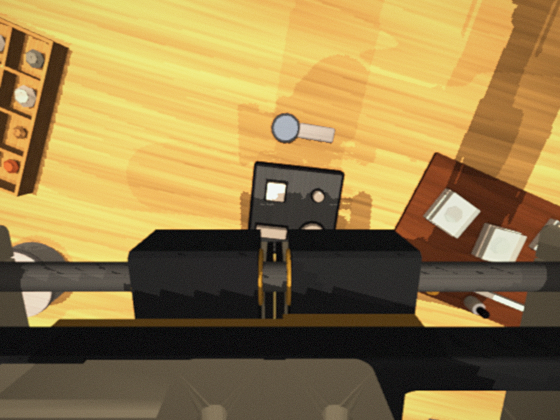

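Wrist picture: the pad is at about (295,205), with square (276,191), dot (318,196), bar (272,232) and round (313,230, partly hidden). The board is at right, so I'll move beyond it for a full view.

```bash
python3 -m jog '[{"jaw":0,"offset":[2,4.9,0.3],"turn":[0,0,0]},{"jaw":0,"offset":[2,4.9,0.3],"turn":[0,0,0]},{"jaw":0,"offset":[2,4.9,0.3],"turn":[0,0,0]},{"jaw":0,"offset":[2,4.9,0.3],"turn":[0,0,0]},{"jaw":0,"offset":[2,4.9,0.3],"turn":[0,0,0]},{"jaw":0,"offset":[2,4.9,0.3],"turn":[0,0,0]},{"jaw":0,"offset":[2,4.9,0.3],"turn":[0,0,0]},{"jaw":0,"offset":[0,0,0],"turn":[0,0,0]},{"jaw":0,"offset":[0,0,0],"turn":[0,0,0]}]'
python3 - <<'E'
from h import *
np.set_printoptions(precision=3,suppress=True)
im=ctrl.grab_frame('wrist')
# orthorectify at z=32 (box tops): 2 px/mm, rows = x, cols = y ; and z=8
for z in (8,32):
    xs=np.arange(660,400,-.5); ys=np.arange(340,20,-.5)
    X,Y=np.meshgrid(xs,ys,indexing='ij')
    p=proj('wrist',np.stack([X,Y,0*X+z],-1)).reshape(*X.shape,2).astype(np.float32)
    o=cv2.remap(im,p[...,0],p[...,1],cv2.INTER_LINEAR); cv2.imwrite(f'pics/o{z}.png',o)
for n,z in {'corner':8,'board':0,'box_a':8}.items():
    for r in ctrl.tip_of('wrist',n)[:4]: print(n,round(r['conf'],2),np.array(r['pixel']),ray('wrist',r['pixel'],z)[:2])
cv2.imwrite('pics/w2.png',im)
E
```

```text
t: 3.75
eef_pos: [644.1, 158.6, 317.1]
orientation: [-0.125, 0.992, -0.0, -0.0]
force: [-0.3, -0.2, -0.4]
grip_width: 0.003
finger_force: 0.0
corner 0.61 [356.5 170.7] [604.9 272.9]
board 0.91 [291.6  95.5] [526.697 153.104]
board 0.57 [299.2  88.4] [514.914 161.027]
box_a 0.96 [361.8  83.2] [488.139 242.835]
box_a 0.89 [429.1 166.6] [572.89 374.73]
box_a 0.88 [243.4  50.1] [487.909  74.923]
box_a 0.77 [298.1  87.4] [515.183 158.999]
```

View pics/o32.png

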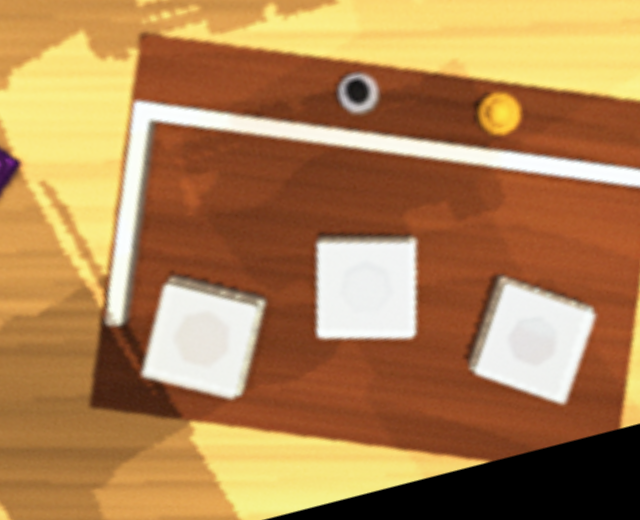

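The rectified top view (z = 32 mm, 2 px/mm) shows box centres near (204,338), (366,288) and (532,340), the fence along the top and the end stop at the left. The board is turned by about -0.13 rad. I'll fit these exactly.

```bash
python3 - <<'E'
from h import *
np.set_printoptions(precision=3,suppress=True)
im=cv2.imread('pics/w2.png')
def ortho(z):
    X,Y=np.meshgrid(np.arange(660,400,-.5),np.arange(340,20,-.5),indexing='ij')
    p=proj('wrist',np.stack([X,Y,0*X+z],-1)).reshape(*X.shape,2).astype(np.float32)
    return cv2.remap(im,p[...,0],p[...,1],cv2.INTER_LINEAR)
o=ortho(32); m=(o.min(2)>150).astype(np.uint8)
m=cv2.morphologyEx(m,cv2.MORPH_OPEN,np.ones((9,9)))
B=[]
for c in cv2.findContours(m,cv2.RETR_EXTERNAL,cv2.CHAIN_APPROX_NONE)[0]:
    if cv2.contourArea(c)<5000: continue
    (u,v),s,a=cv2.minAreaRect(c)
    print('rect xy',660-v/2,340-u/2,'size',np.array(s)/2,'ang',a)
    B.append((660-v/2,340-u/2))
o=ortho(22); g=(o.min(2)>140).astype(np.uint8)
f=[]
for u in range(170,620,10):   # fence: lower (inner) edge, upper edge
    w=np.where(g[95:205,u])[0]
    if len(w): f.append((u,w.max()+95,w.min()+95))
f=np.array(f); k=np.polyfit(f[:,0],f[:,1],1); r=f[:,1]-np.polyval(k,f[:,0]); ok=abs(r)<4
k=np.polyfit(f[ok,0],f[ok,1],1);print('fence slope',k,np.median(f[:,1]-f[:,2]))
e=[]
for v in range(150,300,10):
    w=np.where(g[v,90:160])[0]
    if len(w): e.append((v,w.max()+90))
e=np.array(e);q=np.polyfit(e[:,0],e[:,1],1); r=e[:,1]-np.polyval(q,e[:,0]);print('end',q,r.round(1))
# corner
v=(k[0]*q[1]+k[1])/(1-k[0]*q[0]); u=q[0]*v+q[1]
C=np.array([660-v/2,340-u/2]); th=-np.arctan(k[0]); print('corner',C,'yaw',th)
ex=np.array([np.cos(th),np.sin(th)]);ey=np.array([-np.sin(th),np.cos(th)])
for b in B: d=np.array(b)-C; print('box in corner frame',d@ex,d@ey)
print('ex',ex,'ey',ey)
E
```

```text
rect xy 489.6829376220703 239.2798309326172 size [50.605 48.465] ang 13.671307563781738
rect xy 489.3726501464844 72.65765380859375 size [48.609 49.94 ] ang 19.05770492553711
rect xy 515.5 157.0 size [48. 49.] ang 90.0
rect xy 537.7480316162109 153.88540649414062 size [256.399 112.049] ang 7.696052074432373
fence slope [ 0.138 97.53 ] 16.0
end [ -0.035 139.845] [ 4.5  2.8  2.2  1.5 -0.1 -0.8 -1.4 -2.1 -3.7 -4.4 -5.  -6.7 -7.3 -8.9
 29.4]
corner [601.895 272.132] yaw -0.13675630486654577
box in corner frame -106.68593872669113 -47.84319836328045
box in corner frame -84.27765656326835 -212.95199606452763
box in corner frame -69.89267486542862 -125.83516604304535
box in corner frame -47.42774988053891 -125.88759624370499
ex [ 0.991 -0.136] ey [0.136 0.991]
```

```bash
python3 -m jog '[{"jaw":0,"offset":[-3.5,1.44,-3.8],"turn":[0,0,-0.097]},{"jaw":0,"offset":[-3.5,1.44,-3.8],"turn":[0,0,-0.097]},{"jaw":0,"offset":[-3.5,1.44,-3.8],"turn":[0,0,-0.097]},{"jaw":0,"offset":[-3.5,1.44,-3.8],"turn":[0,0,-0.095]},{"jaw":0,"offset":[-3.5,1.44,-3.8],"turn":[0,0,0]},{"jaw":0,"offset":[-3.5,1.44,-3.8],"turn":[0,0,0]},{"jaw":0,"offset":[0,0,-3],"turn":[0,0,0]},{"jaw":0,"offset":[0,0,0],"turn":[0,0,0]}]'
```

```text
t: 4.95
eef_pos: [433.1, 244.4, 58.5]
orientation: [0.067, 0.998, -0.001, -0.001]
force: [-0.0, 0.5, 0.8]
grip_width: 0.001
finger_force: 0.0
```

```bash
python3 -m jog '[{"jaw":0,"offset":[0,0,-4.45],"turn":[0,0,0]},{"jaw":0,"offset":[0,0,0],"turn":[0,0,0]},{"jaw":0,"offset":[1.49,-0.2,0],"turn":[0,0,0]},{"jaw":0,"offset":[1.0,-0.13,0],"turn":[0,0,0]},{"jaw":0,"offset":[1.0,-0.13,0],"turn":[0,0,0]},{"jaw":0,"offset":[1.49,-0.2,0],"turn":[0,0,0]},{"jaw":0,"offset":[1.49,-0.2,0],"turn":[0,0,0]},{"jaw":0,"offset":[1.2,-0.16,0],"turn":[0,0,0]},{"jaw":0,"offset":[1.0,-0.13,0],"turn":[0,0,0]},{"jaw":0,"offset":[0.5,-0.07,0],"turn":[0,0,0]},{"jaw":0,"offset":[0,0,0],"turn":[0,0,0]}]'
```

```text
t: 6.32
eef_pos: [526.1, 233.4, 14.9]
orientation: [0.067, 0.998, -0.0, 0.0]
force: [-0.7, 0.4, -0.8]
grip_width: 0.004
finger_force: 0.0
```

```bash
python3 -m jog '[{"jaw":0,"offset":[0.4,-0.05,0],"turn":[0,0,0]},{"jaw":0,"offset":[0.3,-0.04,0],"turn":[0,0,0]},{"jaw":0,"offset":[0.1,-0.01,0],"turn":[0,0,0]}]'; python3 -m jog '[{"jaw":0,"offset":[0.1,-0.01,0],"turn":[0,0,0]},{"jaw":0,"offset":[0,0,0],"turn":[0,0,0]}]'
```

```text
t: 6.7
eef_pos: [533.9, 232.5, 15.1]
orientation: [0.067, 0.998, -0.0, -0.0]
force: [-1.8, 0.6, 0.8]
grip_width: 0.009
finger_force: 0.5
t: 6.95
eef_pos: [534.6, 232.4, 15.1]
orientation: [0.067, 0.998, -0.0, -0.0]
force: [-2.9, 0.8, 1.3]
grip_width: -0.0
finger_force: 1.5
```

```bash
python3 -m jog '[{"jaw":0,"offset":[0.15,-0.02,0],"turn":[0,0,0]},{"jaw":0,"offset":[0,0,0],"turn":[0,0,0]}]'; python3 -m jog '[{"jaw":0,"offset":[0.15,-0.02,0],"turn":[0,0,0]},{"jaw":0,"offset":[0,0,0],"turn":[0,0,0]}]'; python3 -m jog '[{"jaw":0,"offset":[0.15,-0.02,0],"turn":[0,0,0]},{"jaw":0,"offset":[0,0,0],"turn":[0,0,0]}]'
```

```text
t: 7.2
eef_pos: [534.6, 232.4, 15.1]
orientation: [0.067, 0.998, -0.0, -0.001]
force: [-11.8, 4.0, 7.7]
grip_width: 0.003
finger_force: 5.8
t: 7.45
eef_pos: [534.7, 232.3, 15.1]
orientation: [0.067, 0.998, -0.0, -0.002]
force: [-19.1, 7.7, 12.5]
grip_width: 0.006
finger_force: 9.9
t: 7.7
eef_pos: [534.8, 232.3, 15.1]
orientation: [0.067, 0.998, -0.0, -0.003]
force: [-26.7, 10.8, 17.8]
grip_width: 0.002
finger_force: 13.9
```

```bash
python3 -m jog '[{"jaw":0,"offset":[-2.5,0.34,0],"turn":[0,0,0]},{"jaw":0,"offset":[-5.5,0.74,0],"turn":[0,0,0]},{"jaw":0,"offset":[0,-4,0],"turn":[0,0,0]},{"jaw":0,"offset":[0,-4,0],"turn":[0,0,0]},{"jaw":0,"offset":[0,0,0],"turn":[0,0,0]}]'
```

```text
t: 8.32
eef_pos: [458.8, 160.7, 15.2]
orientation: [0.068, 0.998, -0.0, -0.0]
force: [0.8, 1.0, 0.8]
grip_width: 0.004
finger_force: 0.0
```

```bash
python3 -m jog '[{"jaw":0,"offset":[0.99,0.27,0],"turn":[0,0,0]},{"jaw":0,"offset":[0.99,-0.13,0],"turn":[0,0,0]},{"jaw":0,"offset":[1.49,-0.2,0],"turn":[0,0,0]},{"jaw":0,"offset":[1.2,-0.16,0],"turn":[0,0,0]},{"jaw":0,"offset":[0.8,-0.11,0],"turn":[0,0,0]},{"jaw":0,"offset":[0.5,-0.07,0],"turn":[0,0,0]},{"jaw":0,"offset":[0.3,-0.04,0],"turn":[0,0,0]},{"jaw":0,"offset":[0,0,0],"turn":[0,0,0]}]';  python3 -m jog '[{"jaw":0,"offset":[0.3,-0.04,0],"turn":[0,0,0]},{"jaw":0,"offset":[0.1,-0.01,0],"turn":[0,0,0]},{"jaw":0,"offset":[0,0,0],"turn":[0,0,0]}]'
```

```text
t: 9.32
eef_pos: [522.1, 158.2, 15.1]
orientation: [0.067, 0.998, 0.0, 0.0]
force: [-0.2, 0.6, 0.4]
grip_width: 0.005
finger_force: 0.0
t: 9.7
eef_pos: [524.5, 157.7, 15.1]
orientation: [0.067, 0.998, -0.0, -0.001]
force: [-7.6, 3.3, 5.0]
grip_width: 0.001
finger_force: 4.1
```

```bash
python3 -m jog '[{"jaw":0,"offset":[0.3,-0.04,0],"turn":[0,0,0]},{"jaw":0,"offset":[0,0,0],"turn":[0,0,0]}]'; python3 -m jog '[{"jaw":0,"offset":[-3,0.4,0],"turn":[0,0,0]},{"jaw":0,"offset":[-5.8,0.75,0],"turn":[0,0,0]},{"jaw":0,"offset":[-0.5,-4.5,0],"turn":[0,0,0]},{"jaw":0,"offset":[-0.5,-4.6,0],"turn":[0,0,0]},{"jaw":0,"offset":[0,0,0],"turn":[0,0,0]}]'
```

```text
t: 9.95
eef_pos: [524.6, 157.6, 15.0]
orientation: [0.067, 0.998, -0.001, -0.003]
force: [-22.7, 12.1, 16.8]
grip_width: 0.004
finger_force: 12.4
t: 10.58
eef_pos: [429.8, 75.8, 15.2]
orientation: [0.068, 0.998, -0.0, -0.0]
force: [1.1, -0.0, 0.5]
grip_width: 0.006
finger_force: 0.0
```

```bash
python3 -m jog '[{"jaw":0,"offset":[1.49,0.28,0],"turn":[0,0,0]},{"jaw":0,"offset":[0.8,-0.11,0],"turn":[0,0,0]},{"jaw":0,"offset":[0.8,-0.11,0],"turn":[0,0,0]},{"jaw":0,"offset":[1.2,-0.16,0],"turn":[0,0,0]},{"jaw":0,"offset":[1.2,-0.16,0],"turn":[0,0,0]},{"jaw":0,"offset":[1.0,-0.13,0],"turn":[0,0,0]},{"jaw":0,"offset":[0.8,-0.11,0],"turn":[0,0,0]},{"jaw":0,"offset":[0.5,-0.07,0],"turn":[0,0,0]},{"jaw":0,"offset":[0.3,-0.04,0],"turn":[0,0,0]},{"jaw":0,"offset":[0,0,0],"turn":[0,0,0]}]';  python3 -m jog '[{"jaw":0,"offset":[0.3,-0.04,0],"turn":[0,0,0]},{"jaw":0,"offset":[0,0,0],"turn":[0,0,0]}]'
```

```text
t: 11.82
eef_pos: [512.1, 71.7, 15.1]
orientation: [0.067, 0.998, 0.0, 0.0]
force: [-0.6, 0.8, 0.2]
grip_width: 0.007
finger_force: 0.0
t: 12.08
eef_pos: [512.7, 71.2, 14.8]
orientation: [0.067, 0.998, -0.0, -0.002]
force: [-8.8, 4.1, 5.9]
grip_width: 0.002
finger_force: 4.5
```

```bash
python3 -m jog '[{"jaw":0,"offset":[0.3,-0.04,0],"turn":[0,0,0]},{"jaw":0,"offset":[0,0,0],"turn":[0,0,0]},{"jaw":0,"offset":[-2,0.27,0],"turn":[0,0,0]},{"jaw":0,"offset":[-0.41,-2.97,0],"turn":[0,0,0]},{"jaw":0,"offset":[-0.41,-2.97,0],"turn":[0,0,0]},{"jaw":0,"offset":[2.5,-0.34,0],"turn":[0,0,0]},{"jaw":0,"offset":[2.5,-0.34,0],"turn":[0,0,0]},{"jaw":0,"offset":[0,0,0],"turn":[0,0,0]}]'
python3 - <<'E'
from h import *
im=ctrl.grab_frame('scene'); cv2.imwrite('pics/s2.png',cv2.resize(im[150:320,220:430],None,fx=3,fy=3,interpolation=cv2.INTER_CUBIC))
E
```

```text
t: 13.08
eef_pos: [541.4, 7.4, 15.1]
orientation: [0.067, 0.998, 0.0, 0.001]
force: [-0.2, 0.3, -0.7]
grip_width: 0.004
finger_force: 0.0
```

View pics/s2.png

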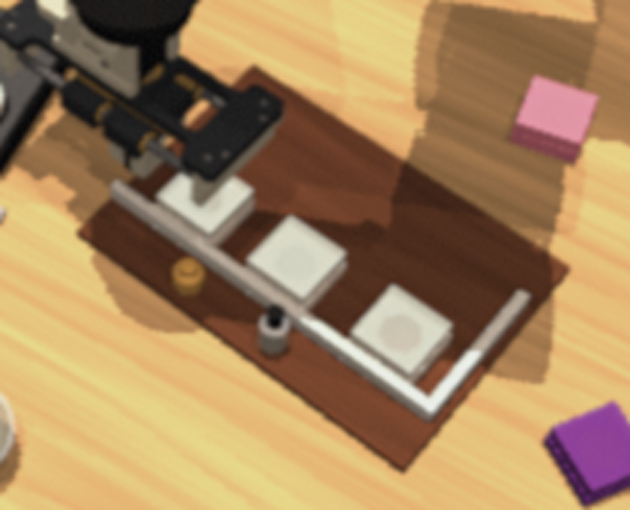

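The crop shows all three boxes flush along the fence with gaps between them, and the bystanders untouched. Now I push the row towards the end stop.

```bash
python3 -m jog '[{"jaw":0,"offset":[0.14,0.99,0],"turn":[0,0,0]},{"jaw":0,"offset":[0.14,0.99,0],"turn":[0,0,0]},{"jaw":0,"offset":[0.14,0.99,0],"turn":[0,0,0]},{"jaw":0,"offset":[0.14,0.99,0],"turn":[0,0,0]},{"jaw":0,"offset":[0.14,0.99,0],"turn":[0,0,0]},{"jaw":0,"offset":[0.14,0.99,0],"turn":[0,0,0]},{"jaw":0,"offset":[0.14,0.99,0],"turn":[0,0,0]},{"jaw":0,"offset":[0.11,0.79,0],"turn":[0,0,0]},{"jaw":0,"offset":[0.05,0.4,0],"turn":[0,0,0]},{"jaw":0,"offset":[0,0,0],"turn":[0,0,0]}]'; python3 -m jog '[{"jaw":0,"offset":[0.04,0.3,0],"turn":[0,0,0]},{"jaw":0,"offset":[0.03,0.2,0],"turn":[0,0,0]},{"jaw":0,"offset":[0,0,0],"turn":[0,0,0]}]'
```

```text
t: 14.38
eef_pos: [551.8, 89.3, 15.2]
orientation: [0.067, 0.998, 0.0, 0.001]
force: [-0.5, 0.2, 0.6]
grip_width: 0.004
finger_force: 0.0
t: 14.75
eef_pos: [552.0, 93.7, 15.2]
orientation: [0.067, 0.998, 0.0, 0.0]
force: [0.1, -0.3, 0.8]
grip_width: 0.006
finger_force: 0.2
```

```bash
python3 -m jog '[{"jaw":0,"offset":[0.03,0.2,0],"turn":[0,0,0]},{"jaw":0,"offset":[0.03,0.2,0],"turn":[0,0,0]},{"jaw":0,"offset":[0,0,0],"turn":[0,0,0]}]'; python3 -m jog '[{"jaw":0,"offset":[0.03,0.2,0],"turn":[0,0,0]},{"jaw":0,"offset":[0,0,0],"turn":[0,0,0]}]'; python3 -m jog '[{"jaw":0,"offset":[0.03,0.2,0],"turn":[0,0,0]},{"jaw":0,"offset":[0,0,0],"turn":[0,0,0]}]'
```

```text
t: 15.12
eef_pos: [552.5, 97.7, 15.1]
orientation: [0.067, 0.998, 0.0, 0.0]
force: [0.5, -2.4, 1.3]
grip_width: 0.004
finger_force: 0.9
t: 15.38
eef_pos: [552.7, 99.8, 15.0]
orientation: [0.067, 0.998, 0.0, -0.0]
force: [0.4, -0.5, 1.7]
grip_width: 0.003
finger_force: 0.8
t: 15.62
eef_pos: [553.1, 101.8, 15.0]
orientation: [0.067, 0.998, 0.0, 0.0]
force: [-0.8, -1.0, 0.6]
grip_width: 0.007
finger_force: 0.6
```

```bash
for i in 1 2; do :; done; python3 -m jog '[{"jaw":0,"offset":[0.03,0.2,0],"turn":[0,0,0]},{"jaw":0,"offset":[0.03,0.2,0],"turn":[0,0,0]}]'; python3 -m jog '[{"jaw":0,"offset":[0.03,0.2,0],"turn":[0,0,0]},{"jaw":0,"offset":[0.03,0.2,0],"turn":[0,0,0]}]'
python3 - <<'E'
from h import *
im=ctrl.grab_frame('scene'); cv2.imwrite('pics/s3.png',cv2.resize(im[150:320,220:430],None,fx=3,fy=3,interpolation=cv2.INTER_CUBIC))
E
```

```text
t: 15.88
eef_pos: [553.6, 105.7, 15.0]
orientation: [0.067, 0.998, -0.0, -0.0]
force: [0.3, -2.1, 1.3]
grip_width: 0.005
finger_force: 1.0
t: 16.12
eef_pos: [553.7, 108.4, 15.0]
orientation: [0.067, 0.998, -0.001, -0.001]
force: [1.4, -14.8, 4.6]
grip_width: 0.004
finger_force: 7.2
```

View pics/s3.png

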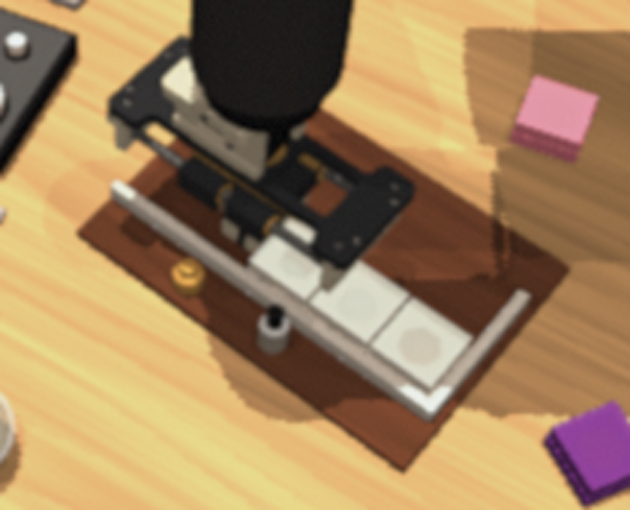

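The crop shows the three boxes touching in a row against the end stop and along the fence. I'll press a little more, then tap the row square against the fence.

```bash
python3 -m jog '[{"jaw":0,"offset":[0.03,0.2,0],"turn":[0,0,0]},{"jaw":0,"offset":[0,0,0],"turn":[0,0,0]}]'; python3 -m jog '[{"jaw":0,"offset":[-0.3,-2.2,0],"turn":[0,0,0]},{"jaw":0,"offset":[-5.5,0.75,0],"turn":[0,0,0]},{"jaw":0,"offset":[0.6,4.36,0],"turn":[0,0,0]},{"jaw":0,"offset":[0.6,4.36,0],"turn":[0,0,0]},{"jaw":0,"offset":[1.2,-0.16,0],"turn":[0,0,0]},{"jaw":0,"offset":[0.4,-0.05,0],"turn":[0,0,0]},{"jaw":0,"offset":[0,0,0],"turn":[0,0,0]}]'
```

```text
t: 16.42
eef_pos: [553.4, 108.5, 15.0]
orientation: [0.067, 0.998, -0.002, -0.001]
force: [1.6, -17.1, 5.5]
grip_width: 0.004
finger_force: 8.4
t: 17.3
eef_pos: [524.4, 181.2, 14.8]
orientation: [0.068, 0.998, -0.0, -0.0]
force: [-0.0, -0.5, 0.3]
grip_width: 0.007
finger_force: 0.0
```

```bash
python3 -m jog '[{"jaw":0,"offset":[0.2,-0.03,0],"turn":[0,0,0]},{"jaw":0,"offset":[0.1,-0.01,0],"turn":[0,0,0]},{"jaw":0,"offset":[0,0,0],"turn":[0,0,0]}]'
```

```text
t: 17.68
eef_pos: [527.3, 181.4, 15.0]
orientation: [0.067, 0.998, -0.0, -0.0]
force: [-0.0, -0.1, -0.9]
grip_width: 0.004
finger_force: 0.3
```

```bash
python3 -m jog '[{"jaw":0,"offset":[0.2,-0.03,0],"turn":[0,0,0]},{"jaw":0,"offset":[0.1,-0.01,0],"turn":[0,0,0]},{"jaw":0,"offset":[0,0,0],"turn":[0,0,0]}]'; python3 -m jog '[{"jaw":0,"offset":[-1.2,0.16,0],"turn":[0,0,0]},{"jaw":0,"offset":[0.68,4.95,0],"turn":[0,0,0]},{"jaw":0,"offset":[0.8,-0.11,0],"turn":[0,0,0]},{"jaw":0,"offset":[0.2,-0.03,0],"turn":[0,0,0]},{"jaw":0,"offset":[0.2,-0.03,0],"turn":[0,0,0]},{"jaw":0,"offset":[0,0,0],"turn":[0,0,0]}]'
```

```text
t: 18.05
eef_pos: [527.7, 181.2, 15.0]
orientation: [0.067, 0.998, -0.001, -0.002]
force: [-14.5, 5.2, 10.4]
grip_width: 0.011
finger_force: 7.7
t: 18.8
eef_pos: [534.7, 232.1, 14.8]
orientation: [0.067, 0.998, 0.001, -0.001]
force: [-17.4, 13.3, 6.2]
grip_width: 0.002
finger_force: 9.4
```

```bash
python3 -m jog '[{"jaw":0,"offset":[-2,0.27,0],"turn":[0,0,0]},{"jaw":0,"offset":[-0.63,-4.56,0],"turn":[0,0,0]},{"jaw":0,"offset":[-0.63,-4.56,0],"turn":[0,0,0]},{"jaw":0,"offset":[-0.63,-4.56,0],"turn":[0,0,0]},{"jaw":0,"offset":[5.3,-0.72,0],"turn":[0,0,0]},{"jaw":0,"offset":[0.14,0.99,0],"turn":[0,0,0]},{"jaw":0,"offset":[0,0,0],"turn":[0,0,0]}]'
```

```text
t: 19.68
eef_pos: [552.5, 99.1, 14.7]
orientation: [0.067, 0.998, -0.0, -0.0]
force: [-0.8, 0.2, -0.2]
grip_width: 0.006
finger_force: 0.0
```

```bash
python3 -m jog '[{"jaw":0,"offset":[0.08,0.6,0],"turn":[0,0,0]},{"jaw":0,"offset":[0.03,0.2,0],"turn":[0,0,0]},{"jaw":0,"offset":[0.02,0.15,0],"turn":[0,0,0]},{"jaw":0,"offset":[0.01,0.1,0],"turn":[0,0,0]},{"jaw":0,"offset":[0,0,0],"turn":[0,0,0]}]'
```

```text
t: 20.3
eef_pos: [553.4, 108.4, 15.2]
orientation: [0.067, 0.998, -0.001, -0.001]
force: [1.8, -8.6, 2.7]
grip_width: 0.0
finger_force: 4.1
```

```bash
python3 -m jog '[{"jaw":0,"offset":[-0.28,-2,0],"turn":[0,0,0]},{"jaw":0,"offset":[0,0,5],"turn":[0,0,0]},{"jaw":0,"offset":[1.86,1.44,4.9],"turn":[0,0,0]},{"jaw":0,"offset":[1.86,1.44,4.9],"turn":[0,0,0]},{"jaw":0,"offset":[1.86,1.44,4.9],"turn":[0,0,0]},{"jaw":0,"offset":[1.86,1.44,4.9],"turn":[0,0,0]},{"jaw":0,"offset":[1.86,1.44,4.9],"turn":[0,0,0]},{"jaw":0,"offset":[1,0,0],"turn":[0,0,0]},{"jaw":0,"offset":[0,0,0],"turn":[0,0,0]}]'
python3 - <<'E'
from h import *
im=ctrl.grab_frame('wrist'); cv2.imwrite('pics/w3.png',im)
X,Y=np.meshgrid(np.arange(630,490,-.25),np.arange(300,110,-.25),indexing='ij')
p=proj('wrist',np.stack([X,Y,0*X+32],-1)).reshape(*X.shape,2).astype(np.float32)
cv2.imwrite('pics/o3.png',cv2.remap(im,p[...,0],p[...,1],cv2.INTER_CUBIC))
E
```

```text
t: 21.42
eef_pos: [654.2, 161.5, 308.9]
orientation: [0.067, 0.998, 0.0, -0.001]
force: [0.4, -0.0, 0.1]
grip_width: 0.006
finger_force: 0.0
```

View pics/o3.png

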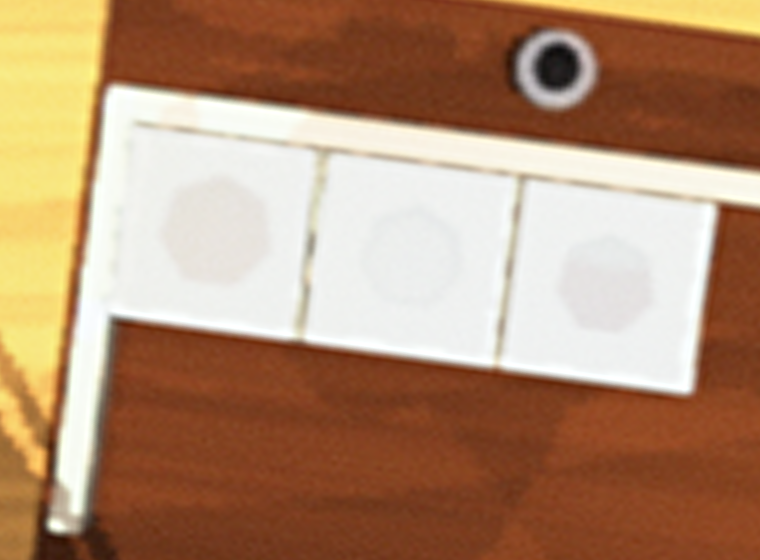

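The rectified view shows a tidy, closed row: seams near (310,245) and (508,270), flush to fence and end stop. Next is the pad.

```bash
python3 -m jog '[{"jaw":0,"offset":[0,-5.9,0],"turn":[0,0,0]},{"jaw":0,"offset":[0,-5.9,0],"turn":[0,0,0]},{"jaw":0,"offset":[0,-5.9,0],"turn":[0,0,0]},{"jaw":0,"offset":[0,-5.9,0],"turn":[0,0,0]},{"jaw":0,"offset":[0,-5.9,0],"turn":[0,0,0]},{"jaw":0,"offset":[0,0,0],"turn":[0,0,0]},{"jaw":0,"offset":[0,0,0],"turn":[0,0,0]}]'
python3 - <<'E'
from h import *
np.set_printoptions(precision=1,suppress=True)
im=ctrl.grab_frame('wrist'); cv2.imwrite('pics/w4.png',im)
X,Y=np.meshgrid(np.arange(640,440,-.4),np.arange(-40,-240,-.4),indexing='ij')
p=proj('wrist',np.stack([X,Y,0*X+38],-1)).reshape(*X.shape,2).astype(np.float32)
o=cv2.remap(im,p[...,0],p[...,1],cv2.INTER_CUBIC); cv2.imwrite('pics/o4.png',o)
for c in cv2.findContours((o.min(2)>130).astype(np.uint8),cv2.RETR_EXTERNAL,cv2.CHAIN_APPROX_NONE)[0]:
    if cv2.contourArea(c)>400:
        (u,v),s,a=cv2.minAreaRect(c); print(640-.4*v,-40-.4*u,np.array(s)*.4,a)
for n in ['key_bar_top','key_round_top','key_square_top','key_dot_top']:
    for r in ctrl.tip_of('wrist',n)[:1]: print(n,round(r['conf'],2),ray('wrist',r['pixel'],38)[:2])
E
```

```text
t: 22.35
eef_pos: [653.5, -133.4, 309.0]
orientation: [0.068, 0.998, 0.0, -0.001]
force: [-0.2, 0.7, 0.4]
grip_width: 0.006
finger_force: 0.0
445.4 -140.60000000000002 [10.  45.2] 90.0
449.4 -181.0 [18.  30.8] 90.0
510.6 -118.4 [13.2 13.6] 90.0
519.160009765625 -175.7199951171875 [24.8 25. ] 81.8698959350586
568.0 -110.0 [35.2 35.2] 90.0
576.3882263183593 -167.32115478515624 [14.4 42.5] 81.51105499267578
632.4606544494629 -120.2672119140625 [ 17.2 133.9] 84.80557250976562
key_bar_top 0.79 [ 577. -166.]
key_round_top 0.59 [ 569.3 -108.3]
key_square_top 0.57 [ 517.6 -180.2]
```

View pics/o4.png

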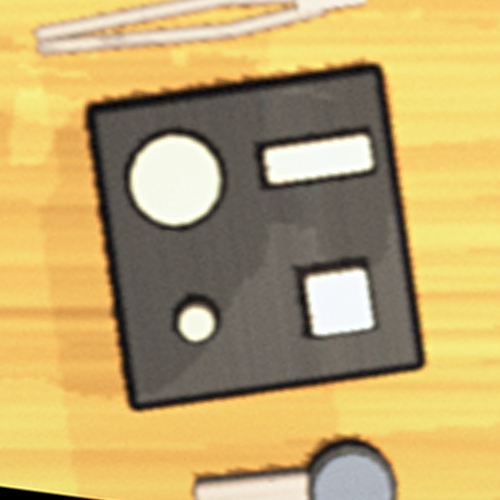

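The pad view shows round (176,180), bar (317,160), dot (197,322) and square (340,300), about 58 mm apart as specified. Bar first.

```bash
python3 -m jog '[{"jaw":0,"offset":[-1.54,-0.68,-5],"turn":[0,0,0]},{"jaw":0,"offset":[-1.54,-0.68,-5],"turn":[0,0,0]},{"jaw":0,"offset":[-1.54,-0.68,-5],"turn":[0,0,0]},{"jaw":0,"offset":[-1.54,-0.68,-5],"turn":[0,0,0]},{"jaw":0,"offset":[-1.54,-0.68,-5],"turn":[0,0,0]},{"jaw":0,"offset":[0,0,0],"turn":[0,0,0]},{"jaw":0,"offset":[0,0,0],"turn":[0,0,0]}]'
```

```text
t: 23.48
eef_pos: [579.5, -166.7, 61.9]
orientation: [0.066, 0.998, -0.0, 0.001]
force: [0.4, 1.0, 0.6]
grip_width: 0.005
finger_force: 0.0
```

```bash
python3 -m jog '[{"jaw":0,"offset":[-0.3,-0.06,-1.4],"turn":[0,0,0]},{"jaw":0,"offset":[0,0,-0.8],"turn":[0,0,0]},{"jaw":0,"offset":[0,0,-0.4],"turn":[0,0,0]},{"jaw":0,"offset":[0,0,-0.3],"turn":[0,0,0]},{"jaw":0,"offset":[0,0,0],"turn":[0,0,0]}]';python3 -m jog '[{"jaw":0,"offset":[0,0,-0.2],"turn":[0,0,0]},{"jaw":0,"offset":[0,0,0],"turn":[0,0,0]}]'
```

```text
t: 24.1
eef_pos: [575.0, -167.5, 32.2]
orientation: [0.067, 0.998, -0.0, 0.0]
force: [-2.9, 3.0, 10.5]
grip_width: 0.005
finger_force: 5.1
t: 24.35
eef_pos: [575.0, -167.5, 31.9]
orientation: [0.067, 0.998, -0.0, 0.001]
force: [-8.2, 5.8, 24.7]
grip_width: 0.005
finger_force: 12.4
```

```bash
python3 -m jog '[{"jaw":0,"offset":[0,0,2.6],"turn":[0,0,0]},{"jaw":0,"offset":[0,0,0],"turn":[0,0,0]},{"jaw":0,"offset":[-0.7,5.75,0],"turn":[0,0,0]},{"jaw":0,"offset":[0,0,0],"turn":[0,0,0]}]';python3 -m jog '[{"jaw":0,"offset":[0,0,-1.3],"turn":[0,0,0]},{"jaw":0,"offset":[0,0,-0.5],"turn":[0,0,0]},{"jaw":0,"offset":[0,0,-0.4],"turn":[0,0,0]},{"jaw":0,"offset":[0,0,-0.3],"turn":[0,0,0]},{"jaw":0,"offset":[0,0,-0.1],"turn":[0,0,0]},{"jaw":0,"offset":[0,0,0],"turn":[0,0,0]}]'
```

```text
t: 24.85
eef_pos: [566.8, -107.9, 54.6]
orientation: [0.066, 0.998, 0.0, -0.0]
force: [1.0, -0.7, 0.6]
grip_width: 0.002
finger_force: 0.0
t: 25.6
eef_pos: [567.1, -110.8, 31.8]
orientation: [0.067, 0.998, -0.0, 0.0]
force: [-12.5, 4.8, 32.0]
grip_width: 0.004
finger_force: 16.0
```

```bash
python3 -m jog '[{"jaw":0,"offset":[0,0,2.6],"turn":[0,0,0]},{"jaw":0,"offset":[0,0,0],"turn":[0,0,0]},{"jaw":0,"offset":[-2.4,-3.25,0],"turn":[0,0,0]},{"jaw":0,"offset":[-2.4,-3.25,0],"turn":[0,0,0]},{"jaw":0,"offset":[0,0,0],"turn":[0,0,0]},{"jaw":0,"offset":[0,0,0],"turn":[0,0,0]}]';python3 -m jog '[{"jaw":0,"offset":[0,0,-1.3],"turn":[0,0,0]},{"jaw":0,"offset":[0,0,-0.5],"turn":[0,0,0]},{"jaw":0,"offset":[0,0,-0.4],"turn":[0,0,0]},{"jaw":0,"offset":[0,0,-0.3],"turn":[0,0,0]},{"jaw":0,"offset":[0,0,-0.1],"turn":[0,0,0]},{"jaw":0,"offset":[0,0,0],"turn":[0,0,0]}]'
```

```text
t: 26.35
eef_pos: [519.4, -175.6, 54.6]
orientation: [0.068, 0.998, -0.0, -0.0]
force: [0.5, 0.4, -0.1]
grip_width: 0.006
finger_force: 0.0
t: 27.1
eef_pos: [519.6, -174.8, 31.8]
orientation: [0.066, 0.998, -0.0, 0.0]
force: [-10.9, 7.7, 32.2]
grip_width: 0.004
finger_force: 16.4
```

```bash
python3 -m jog '[{"jaw":0,"offset":[0,0,4],"turn":[0,0,0]},{"jaw":0,"offset":[0,0,5],"turn":[0,0,0]},{"jaw":0,"offset":[0,0,5],"turn":[0,0,0]},{"jaw":0,"offset":[0,0,5],"turn":[0,0,0]},{"jaw":0,"offset":[0,0,0],"turn":[0,0,0]},{"jaw":0,"offset":[0,0,0],"turn":[0,0,0]}]'; python3 - <<'E'
from h import *
im=ctrl.grab_frame('scene'); cv2.imwrite('pics/s5.png',im)
E
```

```text
t: 27.85
eef_pos: [519.2, -174.9, 218.6]
orientation: [0.067, 0.998, 0.0, -0.0]
force: [0.1, -0.2, -0.8]
grip_width: 0.006
finger_force: 0.0
```

View pics/s5.png

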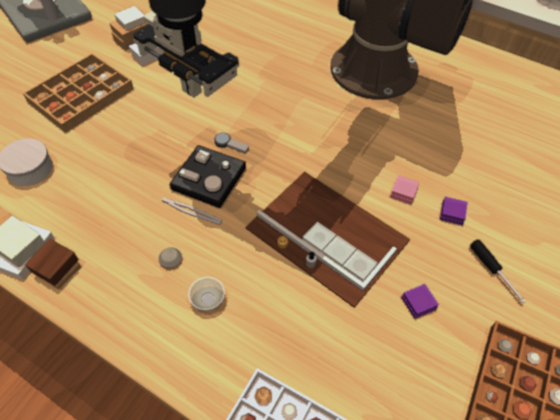

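The final view shows the row in the corner at about (340,250), the bystanders in place and the arm clear.

```bash
python3 -c "
from rig import ctrl; print(ctrl.hand_in())"
```

```text
the job is handed in; nothing more can be done
None
```

I handed in the job at about 28 s: the three boxes are in a closed row flush in the corner, and I pressed lamp, focus, then shutter fully down and let each up, without touching power or anything else on the bench; `hand_in()` returned no verdict.

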